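# Sort the bench: reagent bottles to their trays, pH meter into its case

### The arm

A 6-joint arm with a two-finger parallel gripper is mounted at the origin on the work surface. World frame = base frame: x ahead of the robot, y to its left, z up, the work surface at z = 0. Lengths are in mm, angles in rad, forces in N, time in s.
With the tool pointing down it reaches from about 400 to 925 mm from the base axis. Payload 12.5 kg.
Tool frame: the origin (TCP) lies midway between the tips of the shut fingers; the grasp point (between the pads) lies 19 mm behind it (env.pinch_z is the z of the grasp point in the tool frame, in mm); z points along the fingers, y is the line along which they close (so a half turn about z gives the same grasp; the last joint's range is limited). The gripper opens to 95 mm and grips with 3 to 60 N. Pads are 20 mm wide; open, the fingers measure 119 mm over their backs; the gripper's body (75 mm by 180 mm) begins 59 mm behind the grasp point.
Start: joints at [-1.443, 0.491, 1.559, -0, 1.092, -0.106], TCP at [144.82, -608.011, 180.661] pointing down, gripper open.
Joint ranges: [-3.1, 3.1], [-0.84, 2.19], [0.05, 2.79], [-1.13, 4.28], [0.06, 2.93], [-2.69, 2.69]. Speed limits (rad/s): [2.22, 2.22, 2.79, 3.14, 3.14, 3.14].

### API

Orientations are given as [roll, pitch, yaw] about the fixed x, y, z axes, in that order (R = Rz(yaw) Ry(pitch) Rx(roll)).
In Python, from cell import env, eyes gives the robot as it stands.
- The arm moves only by the shell command python3 -m inch 'ROWS'. ROWS is JSON, a list of rows, each a list of 3 entries, a list of its own where there are three numbers: the shift along the tool's x, y, z in units of 60 mm (1.0 is 60 mm), then the turn about the tool's z in units of 5 degrees (1.0 is 5 degrees), then the closure, from -1 (fully open) to 1 (shut). In form: [[[tx, ty, tz], turn, claw], ...]. A call has exactly 10 rows; each row shifts and turns the commanded pose from where the row before left it, along the tool's axes as they then stand; what a row does not reach is not made up. A row lasts 1/8 s, in which the tool goes at most 62.5 mm and 10.7 degrees, less where a joint would pass 70% of its speed; a pose out of reach is approached as far as the arm can. A call is refused whole if a number of a shift passes 1 or a number of a turn 1, either way. A call with a gripper value outside its range is refused whole. The fingers move at their own pace and stop on an object; the grip force is fixed at half the most. Time passes only in rows, so rows that do not move let the fingers close, or fill a call up. It gives the time, the measured TCP pose, the force, the opening and the grip force at its end, in the units of the state.
- env.state(): the state, without advancing time (a new reading comes with each control period).
- eyes.read_camera(name): name is "side" or "top"; returns a dict with "pixels" (400x640x3 uint8, red, green, blue), "fx", "fy", "cx", "cy" (pixels), "distortion" ([k1, k2, p1, p2, k3] as OpenCV has them; the pictures are not rectified), "extrinsics" (4x4, takes a point from world to camera coordinates). Camera axes: x right, y down, z forward; pixel columns grow to the right and rows downward; lengths in mm; the calibration is good to about 2 mm. A picture is of the moment at which its call begins. There is no depth.
- env.job_done(): hands the job in; it is judged then, once.
Trained networks look in a picture, given as the dict that the camera call returned (one of the last four; its "shot" number tells which), for a name from the list of things; names that differ only in an ending like _2 or _b are one class to them, and where a whole thing is asked for, a point or a joint stands for the part that bears it (a point fixed in the world has none). Each returns a list of dicts, best first, with "score" (0 to 1); they miss things now and then, are a little off and sometimes report something else, mostly with a low value. They report only what shows in the picture. A call takes as long as a camera call. They do not tell look-alikes from the thing itself.
- eyes.boxes_of(name, picture): "centre" ([row, column] in pixels, amid what is visible of it).
- eyes.cut_out(name, picture): "mask" (400x640 bool, what is visible of it) and "centre" ([row, column] in pixels, amid what is visible of it).
- eyes.spot_point(name, picture): "centre" ([row, column] in pixels: a listed point, or the origin of a listed thing).
The state is a dict: "t": time; "joints": joint angles; "qvel": joint speeds; "tau": joint torques, N m; "eef_pos": TCP position; "tcp_rot": TCP orientation; "ft_force": force on the tool from outside, world axes, zero at the start; "moment": the same for the moment, N m; "opening": opening from 0.0 (shut) to 1.0 (fully open); "grip_force": force on a finger pad.
Only numpy, scipy, OpenCV 4.12 (cv2) and the standard library are available. Lean on these libraries where they do the work, as an engineer would, in place of code of your own. Each camera call takes 0.05 s, during which the arm holds its last target. There are 200 camera calls.

### The job

Tidy the lab bench: stand the two red-capped bottles upright in the red tray and the two blue-capped bottles upright in the blue tray (go by the cap, not by the colour of the bottle), and press the yellow pocket pH meter fully home in the matching cutout of its case, screen up. Leave the white-capped bottle and the glass beaker standing where they are.

Things in the scene. Friction and masses are not known exactly. Their poses are not given: they have to be found in the camera images.
- red_amber: Loose small reagent bottle with an amber-brown body and a red screw cap: round body 38 dia x 62 high, shoulder to 69, cap 29 dia from 69 to 86 (overall height 86). About 80 g. Origin at the centre of its underside, z up along its axis. It stands upright in a row with the other bottles, about 100 apart along y.
- red_clear: Loose small reagent bottle with a pale milky body and a red screw cap: round body 38 dia x 62 high, shoulder to 69, cap 29 dia from 69 to 86 (overall height 86). About 80 g. Origin at the centre of its underside, z up along its axis. It stands upright in a row with the other bottles, about 100 apart along y.
- blue_amber: Loose small reagent bottle with an amber-brown body and a blue screw cap: round body 38 dia x 62 high, shoulder to 69, cap 29 dia from 69 to 86 (overall height 86). About 80 g. Origin at the centre of its underside, z up along its axis. It stands upright in a row with the other bottles, about 100 apart along y.
- blue_clear: Loose small reagent bottle with a pale milky body and a blue screw cap: round body 38 dia x 62 high, shoulder to 69, cap 29 dia from 69 to 86 (overall height 86). About 80 g. Origin at the centre of its underside, z up along its axis. It stands upright in a row with the other bottles, about 100 apart along y.
- meter: Loose pocket pH meter lying screen up, 120 g. Yellow body 34 wide (x) x 28 high, y -58 to +22, lowest 3 stepped in 2 all round; white probe cap 22 wide x 20 high, y +22 to +58. Origin at the underside, middle of the 116 length; y points to the probe cap, z up. Grip across x on the yellow body at the origin, fingertips at least 16 above the underside to stay clear of the case.
- red_tray: Fixed red plastic open tray, outside 110 (x) x 160 (y) x 25 high, walls 4 thick, flat floor 4 thick (inner floor 102 x 152). Origin at the centre of its underside, long side along its y. Home of the two red-capped bottles, side by side along y (room for one at y = +36 and one at y = -36). The blue tray and the meter case stand beside it in varying order.
- blue_tray: Fixed blue plastic open tray, outside 110 (x) x 160 (y) x 25 high, walls 4 thick, flat floor 4 thick (inner floor 102 x 152). Origin at the centre of its underside, long side along its y. Home of the two blue-capped bottles, side by side along y (room for one at y = +36 and one at y = -36). The red tray and the meter case stand beside it in varying order.
- meter_case: Fixed case, white rim, grey rigid insert, 92 (x) x 152 (y) x 20 high; cutout in the meter's outline, 3 larger per side, 14 deep, floor 6 above underside. Origin: centre of underside. Home: meter origin over it, 6 up, y along case y (probe cap to +y), half standing out. Black sprung clips in both long walls at y = -18 hold the meter some 6 proud until pushed home with 6 to 18 N.
- white_cap: Loose small reagent bottle with an amber-brown body and a white screw cap: round body 38 dia x 62 high, shoulder to 69, cap 29 dia from 69 to 86 (overall height 86). About 80 g. Origin at the centre of its underside, z up along its axis. It stands upright in a row with the other bottles, about 100 apart along y. Not to be sorted: stays standing where it is.
- beaker: Loose glass beaker, about 48 dia x 62 high, open at the top, about 60 g. Origin at the centre of its underside, z up. Not to be moved.
Not all that is in view belongs to the job. What is meant by the meter is not pink or turquoise, and is the larger of those in its own colour.

How it is judged:
By the outcome, as a careful person would: the job done as asked, in the order asked, and still so for the second after the job is handed in, with the robot touching nothing.
It also fails if it takes over 106 s, if anything falls off the work surface, if the arm or the gripper's body presses on something with over 40 N, if the wrist force passes 120 N, or if a joint passes its speed limit or range.

## Working session

There is one attempt and no reset: what is moved stays moved. The work goes in short steps, Python scripts to look and compute and a shell command to move; the robot and the scene stay as the last step left them, time stands still between calls to the robot, and variables do not carry over. Pictures are saved under pics/ and viewed, at most 14 in all, crops included, and the job is handed in when it is done.

```bash
mkdir -p pics; ls
cat > h.py <<'E'
import numpy as np, cv2
from cell import env, eyes
def K(p): return np.array([[p["fx"],0,p["cx"]],[0,p["fy"],p["cy"]],[0,0,1.]])
def w(p,rc,z):
    "pixel [row,col] -> world point on plane z"
    u=cv2.undistortPoints(np.array([[[rc[1],rc[0]]]],float),K(p),np.array(p["distortion"],float))[0,0]
    E=np.array(p["extrinsics"]);R=E[:3,:3];t=E[:3,3]
    c=-R.T@t; d=R.T@np.array([u[0],u[1],1]); return c+d*(z-c[2])/d[2]
def px(p,X):
    E=np.array(p["extrinsics"]);q,_=cv2.projectPoints(np.array(X,float).reshape(-1,1,3),cv2.Rodrigues(E[:3,:3])[0],E[:3,3],K(p),np.array(p["distortion"],float));return q[:,0,::-1]
def save(p,n,crop=None,s=1):
    a=p["pixels"][:,:,::-1]
    if crop: r0,r1,c0,c1=crop;a=a[r0:r1,c0:c1]
    cv2.imwrite("pics/"+n,cv2.resize(a,None,fx=s,fy=s,interpolation=cv2.INTER_CUBIC))
E
python3 - <<'E'
from h import *
for n in ("top","side"):
    p=eyes.read_camera(n); save(p,n+"0.png",None,1.25)
    E=np.array(p["extrinsics"]);print(n,(-E[:3,:3].T@E[:3,3]).round())
    for k in "red_amber red_clear blue_amber blue_clear white_cap beaker meter red_tray blue_tray meter_case".split():
        for d in eyes.spot_point(k,p)[:4]: print(k,np.round(d["centre"]),round(d["score"],2),w(p,d["centre"],0).round())
print(env.state())
E
```

```text
pics
top [334.  57. 967.]
red_amber [200. 310.] 0.47 [475. 101.   0.]
red_clear [204. 347.] 0.71 [466.   5.   0.]
blue_amber [206. 276.] 0.47 [459. 190.   0.]
blue_clear [206. 383.] 0.77 [460. -91.   0.]
white_cap [203. 426.] 0.52 [ 467. -202.    0.]
white_cap [204. 384.] 0.31 [466. -92.   0.]
beaker [220. 473.] 0.71 [ 424. -325.    0.]
meter [224. 225.] 0.74 [414. 324.   0.]
meter [224. 164.] 0.69 [411. 487.   0.]
meter [168. 199.] 0.57 [564. 401.   0.]
meter [262. 198.] 0.5 [314. 391.   0.]
red_tray [146. 268.] 0.82 [622. 214.   0.]
blue_tray [159. 352.] 0.6 [588.  -9.   0.]
meter_case [157. 432.] 0.98 [ 593. -224.    0.]
side [165. 875. 944.]
red_amber [225. 312.] 0.79 [486. 111.   0.]
red_amber [182. 345.] 0.53 [459. -77.   0.]
red_clear [202. 330.] 0.78 [470.  14.   0.]
blue_clear [178. 347.] 0.66 [459. -93.   0.]
white_cap [154. 352.] 0.88 [ 479. -198.    0.]
beaker [139. 382.] 0.5 [ 416. -305.    0.]
meter [362. 275.] 0.81 [416. 492.   0.]
meter [337. 338.] 0.7 [313. 390.   0.]
meter [298. 306.] 0.57 [414. 324.   0.]
meter [143. 321.] 0.52 [ 588. -214.    0.]
red_tray [240. 248.] 0.74 [618. 218.   0.]
blue_tray [187. 295.] 0.82 [584.  -3.   0.]
meter_case [142. 317.] 0.75 [ 600. -212.    0.]
{'t': 1.1, 'joints': array([-1.44257775e+00,  4.90888997e-01,  1.55889166e+00,  1.34943109e-05,
        1.09170621e+00, -1.05593174e-01]), 'qvel': array([ 0.00062131,  0.00113616, -0.00020719,  0.00166989, -0.00026958,
       -0.00068736]), 'tau': array([ 9.60322941e-04, -6.12483001e+01, -2.58420002e+01,  6.92480640e-02,
        4.46072279e-02,  1.46392449e-05]), 'eef_pos': array([ 144.83739994, -608.01044928,  180.67065996]), 'tcp_rot': array([ 3.14148619e+00, -7.58866306e-07,  2.33805530e-01]), 'ft_force': array([0.22810189, 0.00311858, 0.04270418]), 'moment': array([0.01107405, 0.00724017, 0.02083955]), 'grip_force': 0.0, 'opening': 0.9990049291379858}
```

View pics/top0.png

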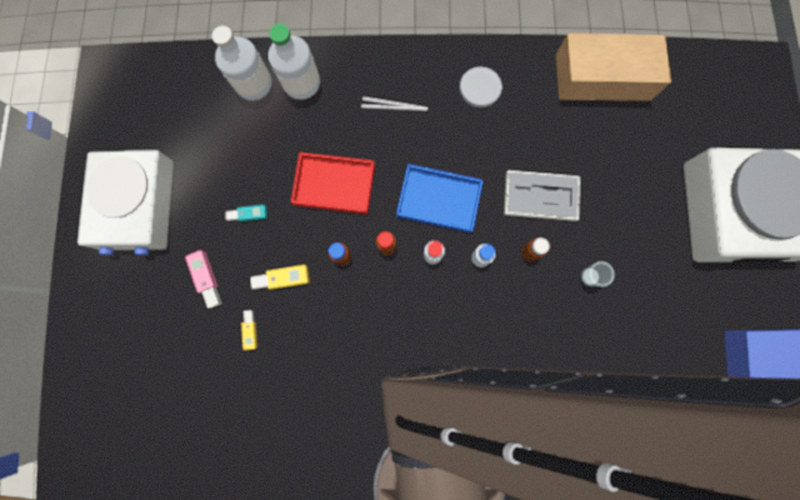

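View pics/side0.png

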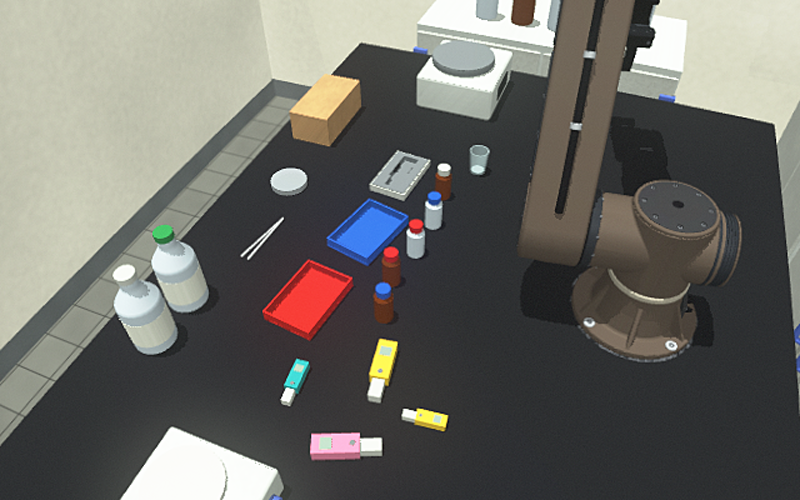

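Larger yellow candidate at top-image (640-scale) [224,225]; the others are pink [224,164], turquoise [168,199] and small yellow [262,198]. The one at [224,225] fits: yellow and the larger of the two. I'll confirm it in a crop, along with the case, and fit poses.

```bash
cat > fit.py <<'E'
from h import *
from scipy.optimize import minimize
def cyl(r,z0,z1):
    a=np.linspace(0,2*np.pi,24,endpoint=False);return np.array([[r*np.cos(t),r*np.sin(t),z] for z in(z0,z1) for t in a])
def box(x0,x1,y0,y1,z0,z1): return np.array([[x,y,z] for x in(x0,x1) for y in(y0,y1) for z in(z0,z1)],float)
bottle=[np.vstack([cyl(19,0,62),cyl(14.5,69,86)])]; tray=[box(-55,55,-80,80,0,25)]; case=[box(-46,46,-76,76,0,20)]
meter=[box(-17,17,-58,22,0,28),box(-11,11,22,58,0,20)]; beaker=[cyl(24,0,62)]
S=4
def render(p,model,q,z=0):
    m=np.zeros((400*S,640*S),np.uint8);c,s=np.cos(q[2]),np.sin(q[2])
    for h in model:
        X=h@np.array([[c,s,0],[-s,c,0],[0,0,1]])+[q[0],q[1],z]
        u=(px(p,X)[:,::-1]+.5)*S*16; cv2.fillConvexPoly(m,cv2.convexHull(u.astype(np.int32).reshape(-1,1,2)),1,shift=4)
    return m
def fit(masks,model,q0,z=0,yaw=True):
    big=[]
    for p,m in masks:
        big.append((p,(cv2.resize(m.astype(np.float32),None,fx=S,fy=S,interpolation=cv2.INTER_LINEAR)>.5).astype(np.uint8)))
    def cost(v):
        q=[v[0],v[1],v[2] if yaw else 0];r=0
        for p,b in big:
            a=render(p,model,q,z); r+=1-(a&b).sum()/max((a|b).sum(),1)
        return r/len(big)
    n=3 if yaw else 2
    s=np.array([list(q0)[:n]]*(n+1),float)
    for i in range(n): s[i+1,i]+=[12,12,.15][i]
    o=minimize(cost,q0[:n],method="Nelder-Mead",options=dict(initial_simplex=s,xatol=.05,fatol=1e-4,maxiter=120))
    return o.x,o.fun
def pick(name,p,near,z=0,tol=60):
    c=[d for d in eyes.cut_out(name,p) if np.hypot(*(w(p,d["centre"],z)-near)[:2])<tol] if near is not None else eyes.cut_out(name,p)
    return c[0]["mask"] if c else None
E
python3 - <<'E'
from fit import *
T=eyes.read_camera("top");D=eyes.read_camera("side")
G=dict(red_amber=(475,105,bottle),red_clear=(463,8,bottle),blue_amber=(455,190,bottle),blue_clear=(458,-91,bottle),white_cap=(470,-200,bottle),beaker=(420,-315,beaker),meter=(414,324,meter),red_tray=(620,216,tray),blue_tray=(586,-5,tray),meter_case=(596,-218,case))
for k,(x,y,m) in G.items():
    z=35 if m in(bottle,beaker) else 10
    ms=[(p,a) for p in(T,D) if (a:=pick(k,p,np.array([x,y,0]),z)) is not None]
    if not ms: print(k,"none");continue
    for use in [ms]+([[a] for a in ms] if len(ms)>1 else []):
        yw=m not in(bottle,beaker)
        best=min((fit(use,m,[x,y,y0],0,yw) for y0 in ([-.2,.2] if yw else [0])),key=lambda r:r[1])
        print(k,len(use),best[0].round(2),round(best[1],3))
a=cv2.resize(T["pixels"][150:290,140:270],None,fx=3,fy=3,interpolation=2);b=cv2.resize(T["pixels"][130:180,395:475],(400,250),interpolation=2)
c=cv2.resize(D["pixels"][115:165,290:350],(400,333),interpolation=2)
o=np.zeros((600,800,3),np.uint8);o[:420,:390]=a;o[:250,400:]=b;o[255:588,400:]=c
cv2.imwrite("pics/crop1.png",o[:,:,::-1])
E
```

```text
red_amber 2 [484.17 103.27] 0.099
red_amber 1 [484.12 103.26] 0.047
red_amber 1 [484.64 103.66] 0.149
red_clear 2 [466.     8.46] 0.109
red_clear 1 [465.23   7.91] 0.052
red_clear 1 [466.64  12.3 ] 0.073
blue_amber 2 [462.08 198.88] 0.13
blue_amber 1 [461.96 197.09] 0.133
blue_amber 1 [462.1  201.16] 0.094
blue_clear 1 [459.74 -91.36] 0.043
white_cap 1 [ 470.71 -195.55] 0.119Traceback (most recent call last):
  File "<stdin>", line 5, in <module>
ValueError: operands could not be broadcast together with shapes (96,3) (48,3)
```

Run:
```python
from fit import *
T=eyes.read_camera("top");D=eyes.read_camera("side")
G=dict(meter=(414,324,meter),red_tray=(620,216,tray),blue_tray=(586,-5,tray),meter_case=(596,-218,case),white_cap=(470,-200,bottle),blue_clear=(458,-91,bottle),beaker=(420,-315,beaker))
for k,(x,y,m) in G.items():
    yw=k in("meter","red_tray","blue_tray","meter_case")
    z=10 if yw else 35
    ms=[(p,a) for p in(T,D) if (a:=pick(k,p,np.array([x,y,0]),z)) is not None]
    if not ms: print(k,"none");continue
    for use in [ms]+([[a] for a in ms] if len(ms)>1 else []):
        best=min((fit(use,m,[x,y,y0],0,yw) for y0 in ([-.2,.2] if yw else [0])),key=lambda r:r[1])
        print(k,len(use),best[0].round(2),round(best[1],3))
a=cv2.resize(T["pixels"][150:290,140:270],None,fx=3,fy=3,interpolation=2);b=cv2.resize(T["pixels"][130:180,395:475],(400,250),interpolation=2)
c=cv2.resize(D["pixels"][115:165,290:350],(400,333),interpolation=2)
o=np.zeros((600,800,3),np.uint8);o[:420,:390]=a;o[:250,400:]=b;o[255:588,400:]=c
cv2.imwrite("pics/crop1.png",o[:,:,::-1])
```

```text
meter 2 [4.1644e+02 3.2497e+02 1.6000e-01] 0.077
meter 1 [4.1685e+02 3.2382e+02 1.8000e-01] 0.079
meter 1 [4.1585e+02 3.2617e+02 1.6000e-01] 0.06
red_tray 2 [ 6.1814e+02  2.1858e+02 -1.3000e-01] 0.052
red_tray 1 [ 6.1733e+02  2.1683e+02 -1.2000e-01] 0.027
red_tray 1 [ 6.1907e+02  2.2182e+02 -1.2000e-01] 0.04
blue_tray 2 [ 5.8475e+02 -4.1300e+00 -2.2000e-01] 0.046
blue_tray 1 [ 5.8421e+02 -6.8900e+00 -2.3000e-01] 0.037
blue_tray 1 [ 5.8532e+02 -2.5500e+00 -2.1000e-01] 0.028
meter_case 2 [ 5.9089e+02 -2.2226e+02 -6.0000e-02] 0.054
meter_case 1 [ 5.9052e+02 -2.2484e+02 -7.0000e-02] 0.032
meter_case 1 [ 5.9100e+02 -2.1928e+02 -7.0000e-02] 0.059
white_cap 2 [ 472.   -196.93] 0.201
white_cap 1 [ 469.93 -195.56] 0.163
white_cap 1 [ 471.98 -194.44] 0.226
blue_clear 2 [459.69 -91.53] 0.084
blue_clear 1 [458.6  -91.57] 0.084
blue_clear 1 [459.81 -90.07] 0.066
beaker 2 [ 421.89 -323.49] 0.181
beaker 1 [ 421.84 -322.68] 0.151
beaker 1 [ 424.05 -322.28] 0.21
```

View pics/crop1.png

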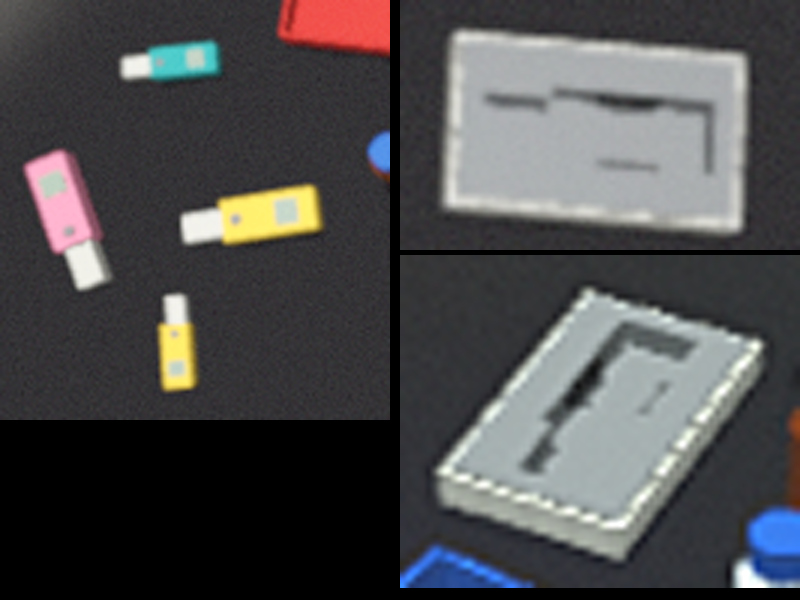

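The crop confirms it: the yellow meter at 640-scale [222,225] is clearly larger than the yellow at [262,198], with its probe cap to the left (+y). The narrow end of the case cutout is also to the left (+y), so no half turn is needed.

```bash
cat > go.py <<'E'
# usage: go.py x y z yaw -> turn units, then shift units in tool axes once turned
import sys; from h import *
X,Y,Z,W=map(float,sys.argv[1:5]); s=env.state(); p=s["eef_pos"]; yw=s["tcp_rot"][2]
d=np.array([X,Y,Z])-p; c,n=np.cos(W),np.sin(W)
print("t",round(s["t"],2),"turn",round(-np.degrees(W-yw)/5,3),"shift",np.round([(c*d[0]+n*d[1])/60,(n*d[0]-c*d[1])/60,-d[2]/60],3),"open",round(s["opening"],3),"F",s["ft_force"].round(1))
E
python3 -m inch '[[[0,0,0],1,-1],[[0,0,0],1,-1],[[0,0,0],0.68,-1],[[0.55,-0.8,0],0,-1],[[0.55,-0.8,0],0,-1],[[0.55,-0.8,0],0,-1],[[0.55,-0.8,0],0,-1],[[0.55,-0.8,0],0,-1],[[0.55,-0.8,0],0,-1],[[0.55,-0.8,0],0,-1]]'; python3 go.py 484.2 103.3 31 0
```

```text
t: 3.75
eef_pos: [376.7, -270.5, 180.9]
tcp_rot: [3.141, -0.001, -0.0]
ft_force: [0.6, -0.8, 0.1]
opening: 1.006
grip_force: 0.0
t 3.75 turn -0.004 shift [ 1.791 -6.23   2.498] open 1.006 F [ 0.6 -0.8  0.1]
```

```bash
python3 -m inch '[[[0.256,-0.89,0],0,-1],[[0.256,-0.89,0],0,-1],[[0.256,-0.89,0],0,-1],[[0.256,-0.89,0],0,-1],[[0.256,-0.89,0],0,-1],[[0.256,-0.89,0],0,-1],[[0.256,-0.89,0],0,-1],[[0,0,0.5],0,-1],[[0,0,0.5],0,-1],[[0,0,0],0,-1]]'; python3 go.py 484.2 103.3 31 0
python3 - <<'E'
from h import *
p=eyes.read_camera("side"); save(p,"s1.png",(150,300,230,430),3)
E
```

```text
t: 5.0
eef_pos: [482.5, 101.8, 119.4]
tcp_rot: [3.141, 0.003, 0.0]
ft_force: [0.6, 0.0, -0.3]
opening: 0.999
grip_force: 0.0
t 5.0 turn 0.002 shift [ 0.029 -0.025  1.473] open 0.999 F [ 0.6  0.  -0.3]
```

View pics/s1.png

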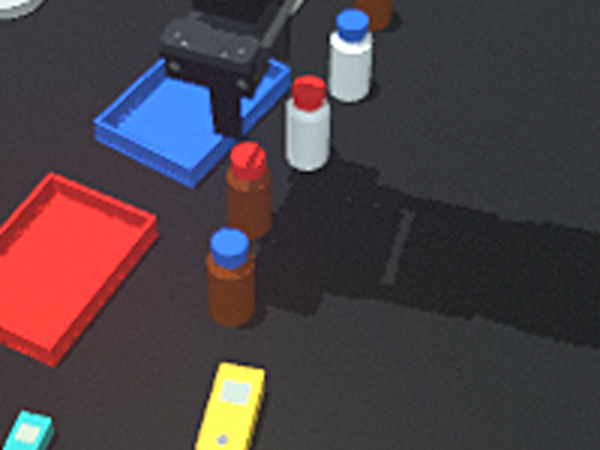

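Run:
```python
from h import *
p=eyes.read_camera("side")
q=px(p,[[482,102+52,119],[482,102-52,119],[482,102,119],[482,102,119+78],[484,103,86],[484,103,0]])
print(((q-[150,230])*3).round()[:,::-1])
```

```text
[[228. 166.]
 [275.  83.]
 [252. 123.]
 [251.  52.]
 [250. 151.]
 [251. 220.]]
```

Run:
```python
from h import *
p=eyes.read_camera("top"); save(p,"t1.png",(130,280,200,400),4)
q=px(p,[[482,102+52,119],[482,102-52,119],[482,102,119],[484,103,86]])
print(((q-[130,200])*4).round()[:,::-1])
print(eyes.read_camera("side")["shot"])
p=eyes.read_camera("side");save(p,"s2.png",(0,400,100,640),1.4)
```

```text
[[339. 240.]
 [519. 240.]
 [429. 240.]
 [430. 246.]]
10
```

View pics/t1.png

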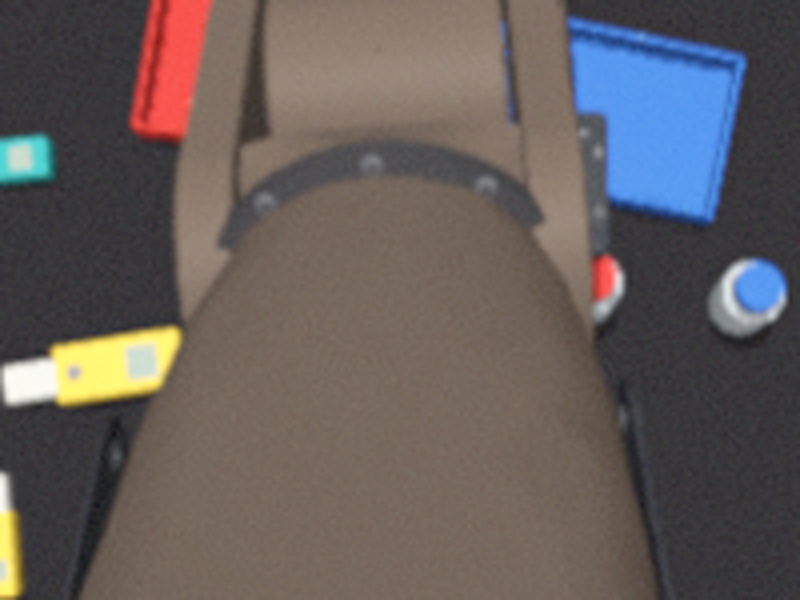

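View pics/s2.png

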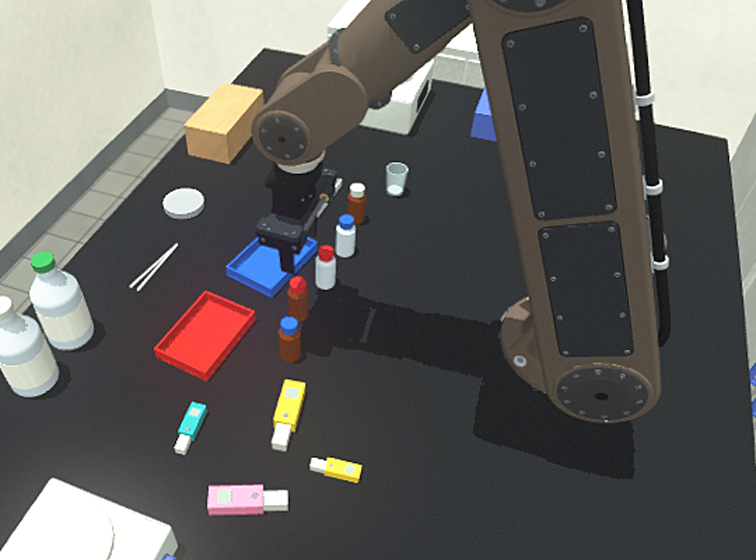

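Run:
```python
from h import *
p=eyes.read_camera("side");t=eyes.read_camera("top")
for z in (119,160): 
  print("tip",z,w(p,[150+133/3,230+228/3],z).round(),"bodyend",w(p,[150+92/3,230+210/3],z+78).round())
for z in (197,240,300): print("top corner lo/hi",z,w(t,[130+250/4,200+608/4],z).round(),w(t,[130+115/4,200+605/4],z).round())
s=env.state();print(s["eef_pos"],s["joints"],env.pinch_z)
q=px(p,[[482,102+a,b] for a,b in((60,119),(60,160),(90,197),(90,240),(-90,197))]);print(((q-[150,230])*3).round()[:,::-1])
```

```text
tip 119 [496. 120. 119.] bodyend [494. 156. 197.]
tip 160 [480. 157. 160.] bodyend [476. 195. 238.]
top corner lo/hi 197 [463.   4. 197.] [535.   5. 197.]
top corner lo/hi 240 [456.   7. 240.] [524.   8. 240.]
top corner lo/hi 300 [446.  11. 300.] [508.  12. 300.]
[483.81762743 101.65543075 121.48053684] [ 7.34529506e-02  3.84379396e-01  1.94250625e+00 -1.10550444e-04
  8.13104464e-01  1.64467999e+00] -18.8
[[224. 173.]
 [223. 136.]
 [206. 128.]
 [204.  85.]
 [292. -17.]]
```

Run:
```python
from h import *
p=eyes.read_camera("side")
a=p["pixels"][140:230,270:370].astype(float);a=(255*(a/255)**.45).astype(np.uint8)
p["pixels"]=a
save(p,"s3.png",None,6)
```

```text
(no output)
```

View pics/s3.png

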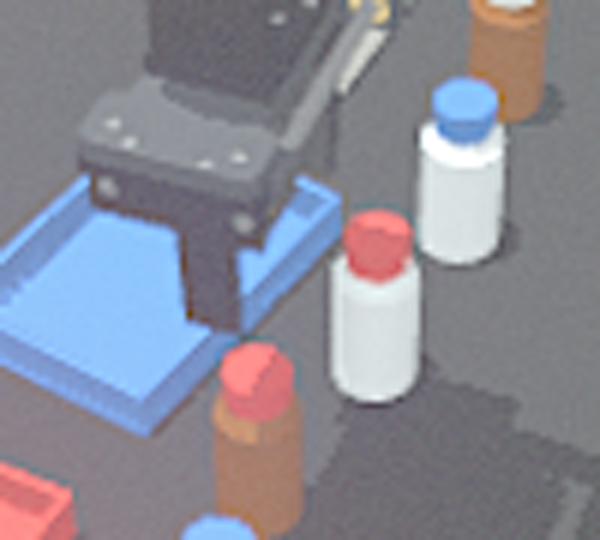

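The finger tip shows at s3 crop (212,328), i.e. about 40 mm higher than the reported TCP would project. I'll descend partway (harmless either way) and compare again, using the bottle as a reference.

```bash
python3 -m inch '[[[0,-0.02,0.4],0,-1],[[0,0,0.4],0,-1],[[0,0,0.4],0,-1],[[0,0,0.3],0,-1],[[0,0,0],0,-1],[[0,0,0],0,-1],[[0,0,0],0,-1],[[0,0,0],0,-1],[[0,0,0],0,-1],[[0,0,0],0,-1]]'; python3 go.py 484.2 103.3 31 0
python3 - <<'E'
from h import *
p=eyes.read_camera("side")
x,y,z=env.state()["eef_pos"]
print(((px(p,[[x,y+52,z],[x,y-52,z],[x,y+52,z+40],[x,y-52,z+40]])-[140,270])*6).round()[:,::-1])
a=p["pixels"][140:230,270:370].astype(float);a=(255*(a/255)**.45).astype(np.uint8)
p["pixels"]=a
save(p,"s4.png",None,6)
E
```

```text
t: 6.65
eef_pos: [483.4, 103.0, 30.7]
tcp_rot: [3.142, -0.0, -0.0]
ft_force: [0.1, 0.4, 1.2]
opening: 1.0
grip_force: 0.0
t 6.65 turn -0.001 shift [ 0.013 -0.006 -0.005] open 1.0 F [0.1 0.4 1.2]
[[217. 538.]
 [307. 372.]
 [215. 474.]
 [307. 308.]]
```

View pics/s4.png

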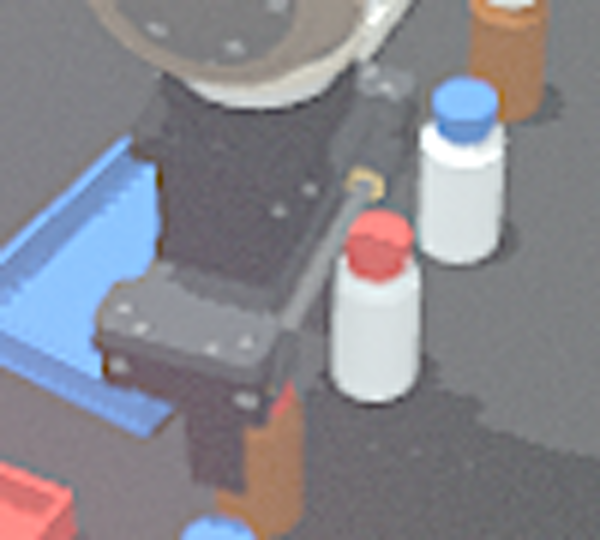

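```bash
python3 -m inch '[[[0,0,0],0,-0.5],[[0,0,0],0,-0.2],[[0,0,0],0,0],[[0,0,0],0,0],[[0,0,0],0,0.1],[[0,0,0],0,0.1],[[0,0,0],0,0.1],[[0,0,0],0,0.1],[[0,0,0],0,0.1],[[0,0,0],0,0.1]]'
python3 - <<'E'
from h import *
p=eyes.read_camera("side")
x,y,z=env.state()["eef_pos"]
print(((px(p,[[x,y+25,z],[x,y+25,z+40]])-[140,270])*6).round()[:,::-1])
a=p["pixels"][140:230,270:370].astype(float);a=(255*(a/255)**.45).astype(np.uint8)
p["pixels"]=a
save(p,"s5.png",None,6)
E
```

```text
t: 7.95
eef_pos: [483.4, 103.0, 30.6]
tcp_rot: [3.142, -0.0, -0.0]
ft_force: [0.1, -0.6, -0.1]
opening: 0.449
grip_force: 0.0
[[241. 493.]
 [240. 429.]]
```

View pics/s5.png

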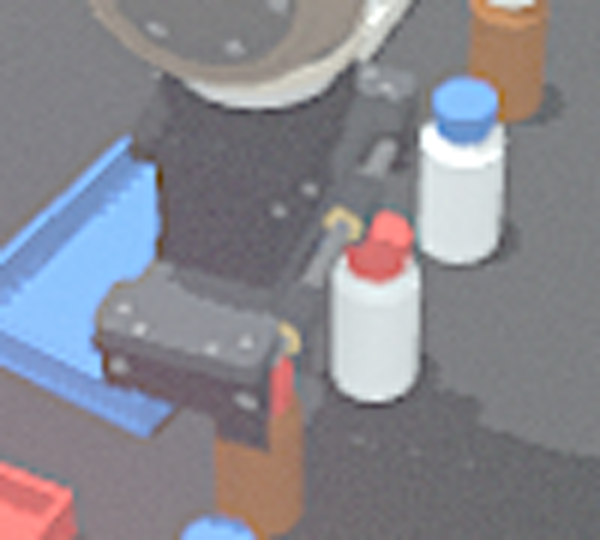

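```bash
python3 -m inch '[[[0,0,0],0,0.2],[[0,0,0],0,0.2],[[0,0,0],0,0.3],[[0,0,0],0,0.3],[[0,0,0],0,0.4],[[0,0,0],0,0.4],[[0,0,0],0,0.5],[[0,0,0],0,0.5],[[0,0,0],0,0.5],[[0,0,0],0,0.5]]'
```

```text
t: 9.25
eef_pos: [483.6, 103.0, 30.8]
tcp_rot: [-3.142, -0.0, -0.0]
ft_force: [-0.6, 2.5, 5.7]
opening: 0.31
grip_force: 25.3
```

Opening 0.31 ≈ 29 mm, so the pads hold the cap: the real tips sit ~30 mm above the reported z. That grip works. I'll lift and carry.

```bash
python3 -m inch '[[[0,0,-0.3],0,0.5],[[0,0,-0.5],0,0.5],[[0,0,-0.5],0,0.5],[[0,0,-0.4],0,0.5],[[0.38,-0.42,0],0,0.5],[[0.38,-0.42,0],0,0.5],[[0.38,-0.42,0],0,0.5],[[0.38,-0.42,0],0,0.5],[[0.38,-0.42,0],0,0.5],[[0.38,-0.42,0],0,0.5]]'; python3 go.py 622.7 254.3 36 0
python3 - <<'E'
from h import *
p=eyes.read_camera("side")
a=p["pixels"][150:300,200:350].astype(float);a=(255*(a/255)**.6).astype(np.uint8)
p["pixels"]=a
save(p,"s6.png",None,4)
E
```

```text
t: 10.5
eef_pos: [620.5, 254.6, 131.8]
tcp_rot: [3.141, 0.001, -0.0]
ft_force: [0.1, -0.5, -0.6]
opening: 0.301
grip_force: 37.1
t 10.5 turn -0.001 shift [0.036 0.004 1.597] open 0.301 F [ 0.1 -0.5 -0.6]
```

View pics/s6.png

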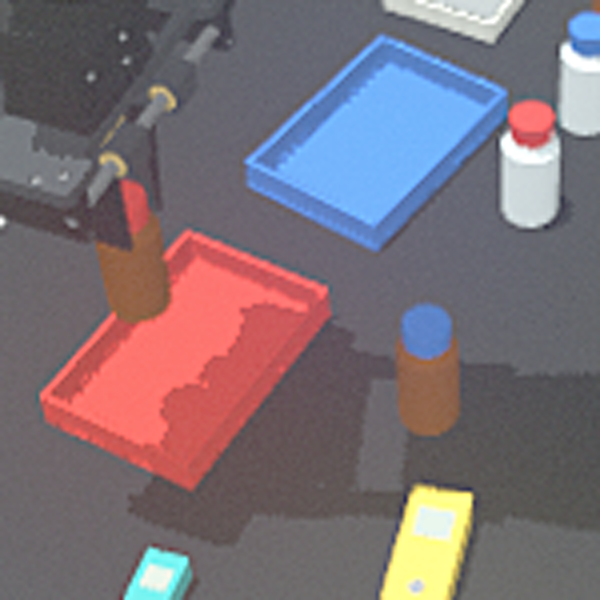

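```bash
python3 -m inch '[[[0.03,0,0.4],0,0.5],[[0,0,0.4],0,0.5],[[0,0,0.4],0,0.5],[[0,0,0.25],0,0.5],[[0,0,0.12],0,0.5],[[0,0,0.04],0,0.5],[[0,0,0],0,0.5],[[0,0,0],0,0.5],[[0,0,0],0,0.1],[[0,0,0],0,0]]'; python3 go.py 622.7 254.3 36 0
```

```text
t: 11.8
eef_pos: [622.2, 254.2, 36.4]
tcp_rot: [-3.141, -0.001, -0.0]
ft_force: [-0.1, 0.5, 0.5]
opening: 0.453
grip_force: 0.0
t 11.8 turn -0.001 shift [ 0.009 -0.002  0.006] open 0.453 F [-0.1  0.5  0.5]
```

```bash
python3 -m inch '[[[0,0,0],0,-0.1],[[0,0,-0.4],0,-0.1],[[0,0,-0.6],0,-0.1],[[0,0,-0.6],0,-0.2],[[-0.5,0.8,0],0,-0.4],[[-0.5,0.8,0],0,-0.4],[[-0.5,0.8,0],0,-0.4],[[-0.5,0.8,0],0,-0.4],[[-0.5,0.8,0],0,-0.4],[[0,0,0],0,-0.4]]'; python3 go.py 466 9 32 0
python3 - <<'E'
from fit import *
T=eyes.read_camera("top")
for k,x,y in(("red_clear",466,9),):
    m=pick(k,T,np.array([x,y,0]),35); 
    if m is not None: print(fit([(T,m)],bottle,[x,y],0,False))
D=eyes.read_camera("side"); m=pick("red_amber",D,np.array([622,254,0]),35)
if m is not None: print(fit([(D,m)],bottle,[622,254],4,False))
E
```

```text
t: 13.05
eef_pos: [470.5, 12.0, 132.4]
tcp_rot: [3.141, 0.0, -0.004]
ft_force: [-0.2, -0.2, 0.2]
opening: 0.699
grip_force: 0.0
t 13.05 turn -0.042 shift [-0.075  0.049  1.673] open 0.699 F [-0.2 -0.2  0.2]
(array([623.60978456, 255.85851315]), np.float64(0.05051533273953435))
```

Red_amber stands in its tray. Now red_clear.

```bash
python3 -m inch '[[[-0.07,0.05,0.3],0,-0.4],[[0,0,0.4],0,-0.4],[[0,0,0.4],0,-0.4],[[0,0,0.4],0,-0.4],[[0,0,0.16],0,-0.4],[[0,0,0],0,0.3],[[0,0,0],0,0.5],[[0,0,0],0,0.5],[[0,0,0],0,0.5],[[0,0,0],0,0.5]]'; python3 go.py 466 9 32 0
```

```text
t: 14.5
eef_pos: [468.1, 11.0, 32.8]
tcp_rot: [3.141, -0.001, -0.0]
ft_force: [0.2, -1.1, 4.8]
opening: 0.298
grip_force: 30.9
t 14.5 turn -0.001 shift [-0.035  0.033  0.014] open 0.298 F [ 0.2 -1.1  4.8]
```

```bash
python3 -m inch '[[[0,0,-0.3],0,0.5],[[0,0,-0.5],0,0.5],[[0,0,-0.5],0,0.5],[[0,0,-0.4],0,0.5],[[0.5,-0.58,0],0,0.5],[[0.5,-0.58,0],0,0.5],[[0.5,-0.58,0],0,0.5],[[0.5,-0.58,0],0,0.5],[[0.5,-0.55,0],0,0.5],[[0,0,0],0,0.5]]'; python3 go.py 615.5 182.5 38 0
```

```text
t: 15.75
eef_pos: [618.6, 185.2, 133.5]
tcp_rot: [-3.142, 0.0, 0.002]
ft_force: [-1.0, -0.3, -1.7]
opening: 0.301
grip_force: 30.8
t 15.75 turn 0.021 shift [-0.052  0.045  1.592] open 0.301 F [-1.  -0.3 -1.7]
```

```bash
python3 -m inch '[[[-0.05,0.04,0.4],0,0.5],[[0,0,0.4],0,0.5],[[0,0,0.4],0,0.5],[[0,0,0.25],0,0.5],[[0,0,0.12],0,0.5],[[0,0,0.03],0,0.5],[[0,0,0],0,0.5],[[0,0,0],0,0.5],[[0,0,0],0,0.1],[[0,0,0],0,0]]'; python3 go.py 462 199 132 0
```

```text
t: 17.0
eef_pos: [615.0, 181.0, 38.7]
tcp_rot: [3.142, -0.001, -0.0]
ft_force: [-0.7, -0.2, -0.8]
opening: 0.451
grip_force: 0.0
t 17.0 turn -0.0 shift [-2.549 -0.3   -1.555] open 0.451 F [-0.7 -0.2 -0.8]
```

```bash
python3 -m inch '[[[0,0,0],0,-0.1],[[0,0,-0.4],0,-0.1],[[0,0,-0.6],0,-0.1],[[0,0,-0.6],0,-0.2],[[-0.8,-0.1,0],0,-0.4],[[-0.8,-0.1,0],0,-0.4],[[-0.8,-0.1,0],0,-0.4],[[-0.15,0,0],0,-0.4],[[0,0,0],0,-0.4],[[0,0,0],0,-0.4]]'; python3 go.py 462 199 32 0
python3 - <<'E'
from fit import *
for n in("side","top"):
  D=eyes.read_camera(n)
  for k,x,y,z in(("red_clear",613,183,4),("red_amber",622,254,4),("blue_amber",462,199,0)):
    m=pick(k,D,np.array([x,y,0]),35)
    if m is not None: print(n,k,fit([(D,m)],bottle,[x,y],z,False))
E
```

```text
t: 18.25
eef_pos: [463.1, 198.9, 134.4]
tcp_rot: [-3.142, -0.001, -0.001]
ft_force: [-0.9, -0.2, 0.4]
opening: 0.7
grip_force: 0.0
t 18.25 turn -0.006 shift [-1.900e-02 -1.000e-03  1.706e+00] open 0.7 F [-0.9 -0.2  0.4]
side red_clear (array([614.62701637, 180.60847288]), np.float64(0.14755011135857465))
side red_amber (array([623.67642314, 256.24394363]), np.float64(0.07007203667321549))
side blue_amber (array([463.76923084, 200.48752451]), np.float64(0.09058019563178343))
top red_clear (array([613.40974636, 179.48792759]), np.float64(0.13100064006827394))
```

```bash
python3 -m inch '[[[0,0,0.3],0,-0.4],[[0,0,0.4],0,-0.4],[[0,0,0.4],0,-0.4],[[0,0,0.4],0,-0.4],[[0,0,0.19],0,-0.4],[[0,0,0],0,0.3],[[0,0,0],0,0.5],[[0,0,0],0,0.5],[[0,0,0],0,0.5],[[0,0,0],0,0.5]]'; python3 go.py 592.6 31 132 0
```

```text
t: 19.9
eef_pos: [462.0, 199.0, 33.4]
tcp_rot: [-3.142, -0.001, -0.0]
ft_force: [0.1, -0.5, 3.4]
opening: 0.301
grip_force: 29.9
t 19.9 turn -0.0 shift [ 2.176  2.8   -1.644] open 0.301 F [ 0.1 -0.5  3.4]
```

```bash
python3 -m inch '[[[0,0,-0.3],0,0.5],[[0,0,-0.5],0,0.5],[[0,0,-0.5],0,0.5],[[0,0,-0.4],0,0.5],[[0.45,0.58,0],0,0.5],[[0.45,0.58,0],0,0.5],[[0.45,0.58,0],0,0.5],[[0.45,0.58,0],0,0.5],[[0.36,0.48,0],0,0.5],[[0,0,0],0,0.5]]'; python3 go.py 592.6 31 38.5 0
```

```text
t: 21.15
eef_pos: [592.2, 29.2, 134.5]
tcp_rot: [3.141, 0.0, -0.003]
ft_force: [-0.4, -0.4, -0.4]
opening: 0.297
grip_force: 30.0
t 21.15 turn -0.03 shift [ 0.007 -0.031  1.6  ] open 0.297 F [-0.4 -0.4 -0.4]
```

```bash
python3 -m inch '[[[0,-0.02,0.4],0,0.5],[[0,0,0.4],0,0.5],[[0,0,0.4],0,0.5],[[0,0,0.25],0,0.5],[[0,0,0.12],0,0.5],[[0,0,0.03],0,0.5],[[0,0,0],0,0.5],[[0,0,0],0,0.5],[[0,0,0],0,0.1],[[0,0,0],0,0]]'; python3 go.py 460 -91 132 0
```

```text
t: 22.4
eef_pos: [591.5, 32.1, 39.3]
tcp_rot: [3.141, -0.0, -0.0]
ft_force: [0.1, -0.5, -0.2]
opening: 0.45
grip_force: 0.0
t 22.4 turn -0.001 shift [-2.192  2.052 -1.545] open 0.45 F [ 0.1 -0.5 -0.2]
```

```bash
python3 -m inch '[[[0,0,0],0,-0.1],[[0,0,-0.4],0,-0.1],[[0,0,-0.6],0,-0.1],[[0,0,-0.6],0,-0.2],[[-0.55,0.52,0],0,-0.4],[[-0.55,0.52,0],0,-0.4],[[-0.55,0.52,0],0,-0.4],[[-0.54,0.49,0],0,-0.4],[[0,0,0],0,-0.4],[[0,0,0],0,-0.4]]'; python3 go.py 460 -91 32.5 0
python3 - <<'E'
from fit import *
for n in("side","top"):
  D=eyes.read_camera(n)
  for k,x,y,z in(("blue_amber",592,31,4),("blue_clear",460,-91,0)):
    m=pick(k,D,np.array([x,y,0]),35)
    if m is not None: print(n,k,fit([(D,m)],bottle,[x,y],z,False))
E
```

```text
t: 23.65
eef_pos: [460.6, -90.8, 135.3]
tcp_rot: [3.141, -0.001, -0.001]
ft_force: [-0.1, -0.1, -0.0]
opening: 0.696
grip_force: 0.0
t 23.65 turn -0.007 shift [-0.01   0.003  1.713] open 0.696 F [-0.1 -0.1 -0. ]
side blue_amber (array([593.20439193,  32.95587086]), np.float64(0.06720759338640536))
side blue_clear (array([460.06524727, -88.50603827]), np.float64(0.06737760542898696))
top blue_amber (array([593.41234093,  29.08628846]), np.float64(0.11844179238910157))
```

```bash
python3 -m inch '[[[0,0,0.3],0,-0.4],[[0,0,0.4],0,-0.4],[[0,0,0.4],0,-0.4],[[0,0,0.4],0,-0.4],[[0,0,0.2],0,-0.4],[[0,0,0],0,0.3],[[0,0,0],0,0.5],[[0,0,0],0,0.5],[[0,0,0],0,0.5],[[0,0,0],0,0.5]]'; python3 go.py 577 -39 132 0
```

```text
t: 25.2
eef_pos: [460.2, -90.9, 33.4]
tcp_rot: [3.141, -0.001, -0.0]
ft_force: [-0.2, 0.6, 4.1]
opening: 0.297
grip_force: 30.0
t 25.2 turn -0.002 shift [ 1.947 -0.865 -1.644] open 0.297 F [-0.2  0.6  4.1]
```

```bash
python3 -m inch '[[[0,0,-0.3],0,0.5],[[0,0,-0.5],0,0.5],[[0,0,-0.5],0,0.5],[[0,0,-0.4],0,0.5],[[0.5,-0.22,0],0,0.5],[[0.5,-0.22,0],0,0.5],[[0.5,-0.22,0],0,0.5],[[0.45,-0.2,0],0,0.5],[[0,0,0],0,0.5],[[0,0,0],0,0.5]]'; python3 go.py 577 -39 38.5 0
```

```text
t: 26.45
eef_pos: [576.1, -39.3, 134.7]
tcp_rot: [-3.142, 0.001, 0.0]
ft_force: [-0.3, 0.1, -0.7]
opening: 0.303
grip_force: 30.0
t 26.45 turn 0.002 shift [ 0.015 -0.005  1.603] open 0.303 F [-0.3  0.1 -0.7]
```

```bash
python3 -m inch '[[[0.01,0,0.4],0,0.5],[[0,0,0.4],0,0.5],[[0,0,0.4],0,0.5],[[0,0,0.25],0,0.5],[[0,0,0.12],0,0.5],[[0,0,0.03],0,0.5],[[0,0,0],0,0.5],[[0,0,0],0,0.5],[[0,0,0],0,0.1],[[0,0,0],0,0]]'; python3 go.py 416.4 325 132 -1.4
```

```text
t: 27.7
eef_pos: [577.7, -39.3, 39.3]
tcp_rot: [3.141, -0.0, -0.0]
ft_force: [0.1, 0.2, -0.8]
opening: 0.455
grip_force: 0.0
t 27.7 turn 16.043 shift [-6.44   1.618 -1.545] open 0.455 F [ 0.1  0.2 -0.8]
```

```bash
python3 -m inch '[[[0,0,0],0,0],[[0,0,-0.4],0,0],[[0,0,-0.6],0,0],[[0,0,-0.6],0,0],[[-0.44,-0.87,0],0,0],[[-0.45,-0.87,0],0,0],[[-0.45,-0.87,0],0,0],[[-0.45,-0.87,0],0,0],[[-0.45,-0.87,0],0,0],[[-0.45,-0.87,0],0,0]]';python3 -m inch '[[[0,-0.85,0],-1,0],[[0,0,0],-1,0],[[0,0,0],-1,0],[[0,0,0],-1,0],[[0,0,0],-1,0],[[0,0,0],-1,0],[[0,0,0],-1,0],[[0,0,0],-1,0],[[0,0,0],-1,0],[[0,0,0],-1,0]]'; python3 go.py 416.4 325 92 1.736
python3 - <<'E'
from fit import *
D=eyes.read_camera("top")
for k,x,y,z in(("blue_clear",577,-39,4),("blue_amber",592,31,4),("red_clear",613,181,4),("red_amber",622,254,4)):
    m=pick(k,D,np.array([x,y,0]),35)
    if m is not None: print(k,fit([(D,m)],bottle,[x,y],z,False))
E
```

```text
t: 28.95
eef_pos: [415.2, 275.5, 135.2]
tcp_rot: [-3.141, -0.001, -0.0]
ft_force: [1.0, 0.2, -0.8]
opening: 0.502
grip_force: 0.0
t: 30.2
eef_pos: [416.2, 325.0, 135.0]
tcp_rot: [3.141, -0.0, 0.875]
ft_force: [-0.8, -0.4, 0.3]
opening: 0.498
grip_force: 0.0
t 30.2 turn -9.861 shift [0.    0.003 0.717] open 0.498 F [-0.8 -0.4  0.3]
blue_clear (array([576.46057595, -40.23211686]), np.float64(0.07579462102689483))
blue_amber (array([592.26354599,  29.88188934]), np.float64(0.09522742549854357))
red_clear (array([613.20725992, 180.35895104]), np.float64(0.0628293473854884))
red_amber (array([622.55646896, 252.42733002]), np.float64(0.09893424492258196))
```

```bash
python3 -m inch '[[[0,0,0.1],-1,0],[[0,0,0.1],-1,0],[[0,0,0.1],-1,0],[[0,0,0.2],-1,0],[[0,0,0.2],-1,0],[[0,0,0.2],-1,0],[[0,0,0.2],-1,0],[[0,0,0.2],-1,0],[[0,0,0.2],-1,0],[[0,0,0.2],-0.86,0]]'; python3 go.py 416.4 325 10 1.736
python3 - <<'E'
from h import *
p=eyes.read_camera("side")
x,y,z=env.state()["eef_pos"];W=env.state()["tcp_rot"][2];u=np.array([np.sin(W),-np.cos(W),0])
for o in (0,20,30,40): print(o,((px(p,[np.array([x,y,z+o])+u*24,np.array([x,y,z+o])-u*24])-[225,255])*5).round()[:,::-1].tolist())
a=p["pixels"][225:345,255:375].astype(float);a=(255*(a/255)**.45).astype(np.uint8)
p["pixels"]=a
save(p,"s7.png",None,5)
E
```

```text
t: 31.7
eef_pos: [416.3, 325.0, 32.6]
tcp_rot: [3.141, 0.0, 1.734]
ft_force: [0.7, 0.2, 0.3]
opening: 0.501
grip_force: 0.0
t 31.7 turn -0.021 shift [-0.     0.002  0.377] open 0.501 F [0.7 0.2 0.3]
0 [[200.0, 320.0], [304.0, 338.0]]
20 [[198.0, 295.0], [303.0, 313.0]]
30 [[197.0, 282.0], [303.0, 300.0]]
40 [[196.0, 269.0], [303.0, 287.0]]
```

View pics/s7.png

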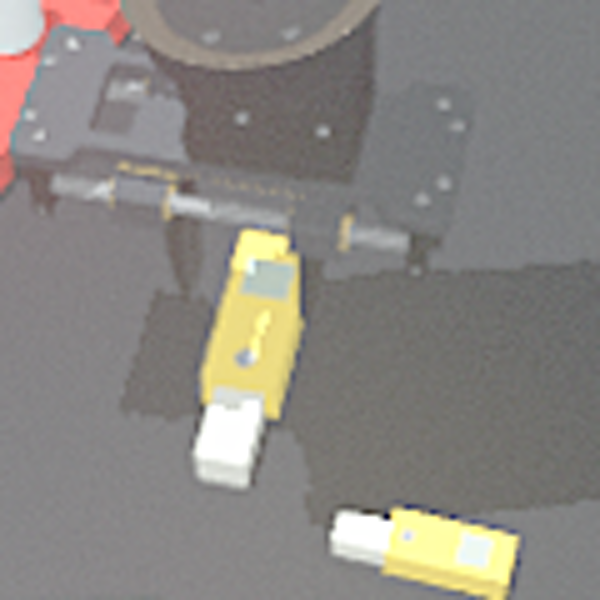

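```bash
python3 -m inch '[[[0,0,0.1],-0.02,0],[[0,0,0.1],0,0],[[0,0,0.1],0,0],[[0,0,0.1],0,0],[[0,0,0.08],0,0],[[0,0,0.06],0,0],[[0,0,0],0,0],[[0,0,0],0,0],[[0,0,0],0,0],[[0,0,0],0,0]]'
python3 - <<'E'
from h import *
s=env.state();print(s["eef_pos"],s["ft_force"])
p=eyes.read_camera("side")
x,y,z=s["eef_pos"];W=s["tcp_rot"][2];u=np.array([np.sin(W),-np.cos(W),0])
for o in (0,20,30,40): print(o,((px(p,[np.array([x,y,z+o])+u*24,np.array([x,y,z+o])-u*24])-[260,265])*9).round()[:,::-1].tolist())
print("top edges",((px(p,[np.array([x,y,28])+u*17,np.array([x,y,28])-u*17,np.array([x,y,0])-u*17])-[260,265])*9).round()[:,::-1].tolist())
a=p["pixels"][260:320,265:345].astype(float);a=(255*(a/255)**.4).astype(np.uint8)
p["pixels"]=a
save(p,"s8.png",None,9)
E
```

```text
t: 33.0
eef_pos: [416.3, 325.0, 0.7]
tcp_rot: [3.141, 0.0, 1.735]
ft_force: [-0.3, -0.2, 0.1]
opening: 0.5
grip_force: 0.0
[416.26287615 324.99504514   0.71040448] [-0.31851633 -0.24164911  0.12736776]
0 [[272.0, 328.0], [455.0, 361.0]]
20 [[269.0, 285.0], [454.0, 318.0]]
30 [[267.0, 263.0], [454.0, 296.0]]
40 [[266.0, 240.0], [453.0, 273.0]]
top edges [[295.0, 273.0], [427.0, 297.0], [428.0, 358.0]]
```

View pics/s8.png

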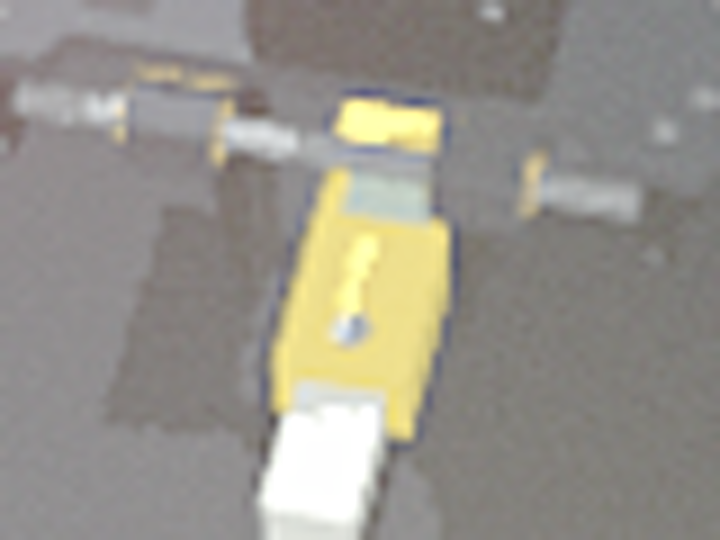

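```bash
R='[[0,0,0],0,0]'; python3 -m inch '[[[0,0,0.05],0,0],[[0,0,0.05],0,0],[[0,0,0.05],0,0],[[0,0,0.05],0,0],[[0,0,0],0,0],[[0,0,0],0,0],[[0,0,0],0,0],[[0,0,0],0,0],[[0,0,0],0,0],[[0,0,0],0,0]]'; python3 -m inch '[[[0,0,0.03],0,0],[[0,0,0.03],0,0],[[0,0,0],0,0],[[0,0,0],0,0],[[0,0,0],0,0],[[0,0,0],0,0],[[0,0,0],0,0],[[0,0,0],0,0],[[0,0,0],0,0],[[0,0,0],0,0]]'
```

```text
t: 34.3
eef_pos: [416.2, 324.9, -11.4]
tcp_rot: [3.142, 0.0, 1.735]
ft_force: [-0.1, -1.2, -0.3]
opening: 0.501
grip_force: 0.0
t: 35.55
eef_pos: [416.2, 325.0, -15.0]
tcp_rot: [3.142, 0.0, 1.735]
ft_force: [0.2, -0.2, -0.0]
opening: 0.5
grip_force: 0.0
```

```bash
python3 -m inch '[[[0,0,0.03],0,0],[[0,0,0.03],0,0],[[0,0,0],0,0],[[0,0,0],0,0],[[0,0,0],0,0],[[0,0,0],0,0],[[0,0,0],0,0],[[0,0,0],0,0],[[0,0,0],0,0],[[0,0,0],0,0]]'
```

```text
t: 36.8
eef_pos: [416.2, 324.9, -18.6]
tcp_rot: [-3.142, 0.0, 1.735]
ft_force: [0.8, -0.2, 0.3]
opening: 0.498
grip_force: 0.0
```

```bash
python3 -m inch '[[[0,0,0.02],0,0],[[0,0,0.02],0,0],[[0,0,0],0,0],[[0,0,0],0,0],[[0,0,0],0,0],[[0,0,0],0,0],[[0,0,0],0,0],[[0,0,0],0,0],[[0,0,0],0,0],[[0,0,0],0,0]]'
```

```text
t: 38.05
eef_pos: [416.2, 325.0, -21.0]
tcp_rot: [3.142, 0.0, 1.735]
ft_force: [0.3, -0.3, 0.3]
opening: 0.498
grip_force: 0.0
```

```bash
python3 -m inch '[[[0,0,0.02],0,0],[[0,0,0.02],0,0],[[0,0,0],0,0],[[0,0,0],0,0],[[0,0,0],0,0],[[0,0,0],0,0],[[0,0,0],0,0],[[0,0,0],0,0],[[0,0,0],0,0],[[0,0,0],0,0]]'
```

```text
t: 39.3
eef_pos: [416.2, 325.0, -23.4]
tcp_rot: [-3.142, 0.0, 1.735]
ft_force: [0.0, 0.5, 0.3]
opening: 0.497
grip_force: 0.0
```

```bash
python3 -m inch '[[[0,0,0.02],0,0],[[0,0,0.02],0,0],[[0,0,0],0,0],[[0,0,0],0,0],[[0,0,0],0,0],[[0,0,0],0,0],[[0,0,0],0,0],[[0,0,0],0,0],[[0,0,0],0,0],[[0,0,0],0,0]]'
```

```text
t: 40.55
eef_pos: [416.2, 324.9, -25.9]
tcp_rot: [-3.142, 0.0, 1.735]
ft_force: [-0.4, -0.3, -0.8]
opening: 0.499
grip_force: 0.0
```

```bash
python3 -m inch '[[[0,0,0.02],0,0],[[0,0,0.02],0,0],[[0,0,0],0,0],[[0,0,0],0,0],[[0,0,0],0,0],[[0,0,0],0,0],[[0,0,0],0,0],[[0,0,0],0,0],[[0,0,0],0,0],[[0,0,0],0,0]]'
```

```text
t: 41.8
eef_pos: [416.2, 324.9, -28.2]
tcp_rot: [-3.142, 0.0, 1.735]
ft_force: [0.2, 0.9, -0.7]
opening: 0.498
grip_force: 0.0
```

```bash
python3 -m inch '[[[0,0,0.02],0,0],[[0,0,0.02],0,0],[[0,0,0],0,0],[[0,0,0],0,0],[[0,0,0],0,0],[[0,0,0],0,0],[[0,0,0],0,0],[[0,0,0],0,0],[[0,0,0],0,0],[[0,0,0],0,0]]'
```

```text
t: 43.05
eef_pos: [416.2, 324.9, -30.6]
tcp_rot: [-3.142, 0.0, 1.735]
ft_force: [-0.2, -0.1, -0.2]
opening: 0.5
grip_force: 0.0
```

```bash
python3 -m inch '[[[0,0,0.02],0,0],[[0,0,0.02],0,0],[[0,0,0],0,0],[[0,0,0],0,0],[[0,0,0],0,0],[[0,0,0],0,0],[[0,0,0],0,0],[[0,0,0],0,0],[[0,0,0],0,0],[[0,0,0],0,0]]'
```

```text
t: 44.3
eef_pos: [416.2, 325.0, -33.0]
tcp_rot: [3.142, 0.0, 1.735]
ft_force: [-1.1, -0.5, 0.2]
opening: 0.498
grip_force: 0.0
```

```bash
python3 -m inch '[[[0,0,-0.13],0,0],[[0,0,-0.135],0,0],[[0,0,0],0,0],[[0,0,0],0,0.2],[[0,0,0],0,0.3],[[0,0,0],0,0.4],[[0,0,0],0,0.4],[[0,0,0],0,0.4],[[0,0,0],0,0.4],[[0,0,0],0,0.4]]'; python3 go.py 590.9 -222.2 100 1.506
```

```text
t: 45.55
eef_pos: [416.1, 324.9, -17.2]
tcp_rot: [-3.141, 0.0, 1.735]
ft_force: [0.0, 0.5, -1.8]
opening: 0.353
grip_force: 30.0
t 45.55 turn 2.622 shift [-8.91   3.498 -1.953] open 0.353 F [ 0.   0.5 -1.8]
```

```bash
python3 -m inch '[[[0,0,-0.2],0,0.4],[[0,0,-0.6],0,0.4],[[0,0,-0.7],0,0.4],[[0,0,-0.67],0,0.4],[[0,0,0],1,0.4],[[0,0,0],1,0.4],[[0,0,0],0.62,0.4],[[-0.81,0.318,0],0,0.4],[[-0.81,0.318,0],0,0.4],[[-0.81,0.318,0],0,0.4]]';  python3 go.py 590.9 -222.2 113 1.506
```

```text
t: 46.8
eef_pos: [464.1, 174.4, 113.9]
tcp_rot: [3.141, -0.0, 1.507]
ft_force: [-0.2, 1.1, -2.5]
opening: 0.355
grip_force: 30.0
t 46.8 turn 0.007 shift [-6.459  2.537  0.015] open 0.355 F [-0.2  1.1 -2.5]
```

```bash
python3 -m inch '[[[-0.81,0.318,0],0,0.4],[[-0.81,0.318,0],0,0.4],[[-0.81,0.318,0],0,0.4],[[-0.81,0.318,0],0,0.4],[[-0.81,0.318,0],0,0.4],[[-0.81,0.318,0],0,0.4],[[-0.81,0.318,0],0,0.4],[[-0.81,0.318,0],0,0.4],[[0,0,0],0,0.4],[[0,0,0],0,0.4]]';  python3 go.py 590.9 -222.2 15 1.506
```

```text
t: 48.05
eef_pos: [590.6, -221.6, 113.4]
tcp_rot: [-3.141, -0.0, 1.506]
ft_force: [0.7, -0.2, -1.5]
opening: 0.359
grip_force: 30.0
t 48.05 turn -0.003 shift [-0.009  0.006  1.64 ] open 0.359 F [ 0.7 -0.2 -1.5]
```

```bash
python3 -m inch '[[[0,0,0.4],0,0.4],[[0,0,0.4],0,0.4],[[0,0,0.4],0,0.4],[[0,0,0.3],0,0.4],[[0,0,0.14],0,0.4],[[0,0,0],0,0.4],[[0,0,0],0,0.4],[[0,0,0],0,0.4],[[0,0,0],0,0.4],[[0,0,0],0,0.4]]';  python3 go.py 590.9 -222.2 15 1.506
python3 - <<'E'
from fit import *
for n in("side","top"):
  p=eyes.read_camera(n)
  for k,md,z in(("meter_case",case,0),):
    m=pick(k,p,np.array([591,-222,0]),10)
    if m is not None: print(n,k,fit([(p,m)],md,[591,-222,-.065],z))
  a=p["pixels"]; c=px(p,[[591,-222,20]])[0].astype(int)
  r0,c0=c[0]-35,c[1]-50; b=cv2.resize(a[r0:r0+70,c0:c0+100],None,fx=4,fy=4,interpolation=2)
  if n=="side": o=b
  else: o=np.vstack([o,b])
o=(255*(o/255.)**.6).astype(np.uint8);cv2.imwrite("pics/c9.png",o[:,:,::-1])
E
```

```text
t: 49.3
eef_pos: [591.2, -222.2, 14.9]
tcp_rot: [3.141, 0.0, 1.506]
ft_force: [0.6, 1.4, -2.1]
opening: 0.352
grip_force: 30.0
t 49.3 turn 0.001 shift [-0.001 -0.004 -0.001] open 0.352 F [ 0.6  1.4 -2.1]
side meter_case (array([ 5.90173939e+02, -2.19515607e+02, -7.68761122e-02]), np.float64(0.34085079093629755))
```

View pics/c9.png

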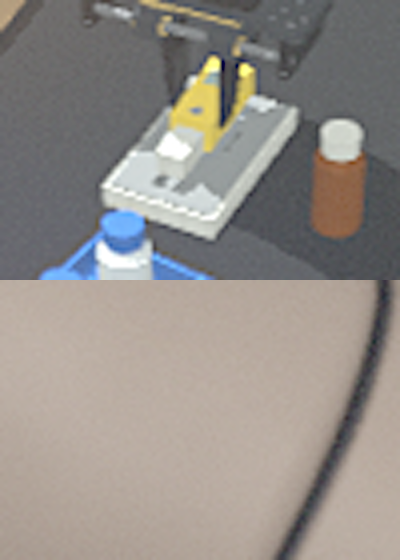

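Run:
```python
from fit import *
p=eyes.read_camera("side")
ml=[d for d in eyes.cut_out("meter",p)]
for d in ml: print(d["centre"],round(d["score"],2),d["mask"].sum())
e=px(p,[[591,-221,45]])[0]
d=min(ml,key=lambda d:np.hypot(*(np.array(d["centre"])-e)))
for z in(28,32,36): print(z,fit([(p,d["mask"])],meter,[591,-221,-.065],z))
h=cv2.cvtColor(p["pixels"],cv2.COLOR_RGB2HSV); m=cv2.inRange(h,(20,100,60),(35,255,255)); m[:int(e[0])-25]=0;m[int(e[0])+25:]=0;m[:,:int(e[1])-25]=0;m[:,int(e[1])+25:]=0
m=cv2.morphologyEx(m,cv2.MORPH_CLOSE,np.ones((7,7)))>0
print(m.sum()); 
for z in(28,32,36): print("yellow",z,fit([(p,m)],meter[:1],[591,-221,-.065],z))
```

```text
[302.9, 239.7] 0.89 488
[357.1, 273.1] 0.72 1073
[333.3, 342.0] 0.67 468
[132.1, 380.9] 0.61 264
28 (array([ 5.91e+02, -2.21e+02, -6.50e-02]), np.float64(1.0))
32 (array([ 5.91e+02, -2.21e+02, -6.50e-02]), np.float64(1.0))
36 (array([ 5.91e+02, -2.21e+02, -6.50e-02]), np.float64(1.0))
337
yellow 28 (array([ 5.94776008e+02, -2.31081735e+02, -7.40242008e-02]), np.float64(0.22554392957980407))
yellow 32 (array([ 5.92764104e+02, -2.25755486e+02, -7.58748749e-02]), np.float64(0.2295514511873351))
yellow 36 (array([ 5.90960294e+02, -2.20043118e+02, -7.46729406e-02]), np.float64(0.22966978807294236))
```

```bash
python3 -m inch '[[[0,0,0.08],0,0.4],[[0,0,0.08],0,0.4],[[0,0,0.05],0,0.4],[[0,0,0.02],0,0.4],[[0,0,0],0,0.4],[[0,0,0],0,0.4],[[0,0,0],0,0.4],[[0,0,0],0,0.4],[[0,0,0],0,0.4],[[0,0,0],0,0.4]]'
```

```text
t: 50.85
eef_pos: [591.1, -222.1, 1.0]
tcp_rot: [3.142, 0.0, 1.506]
ft_force: [-0.2, -0.2, -2.4]
opening: 0.356
grip_force: 30.0
```

```bash
python3 -m inch '[[[0,0,0.02],0,0.4],[[0,0,0.02],0,0.4],[[0,0,0],0,0.4],[[0,0,0],0,0.4],[[0,0,0],0,0.4],[[0,0,0],0,0.4],[[0,0,0],0,0.4],[[0,0,0],0,0.4],[[0,0,0],0,0.4],[[0,0,0],0,0.4]]'
```

```text
t: 52.1
eef_pos: [591.1, -222.1, -1.5]
tcp_rot: [-3.142, 0.0, 1.506]
ft_force: [0.3, 0.0, -1.6]
opening: 0.354
grip_force: 30.0
```

```bash
python3 -m inch '[[[0,0,0.02],0,0.4],[[0,0,0.02],0,0.4],[[0,0,0],0,0.4],[[0,0,0],0,0.4],[[0,0,0],0,0.4],[[0,0,0],0,0.4],[[0,0,0],0,0.4],[[0,0,0],0,0.4],[[0,0,0],0,0.4],[[0,0,0],0,0.4]]'
```

```text
t: 53.35
eef_pos: [591.1, -222.1, -3.9]
tcp_rot: [3.142, 0.0, 1.506]
ft_force: [0.2, -0.6, -1.2]
opening: 0.358
grip_force: 30.0
```

```bash
python3 -m inch '[[[0,0,0.02],0,0.4],[[0,0,0.02],0,0.4],[[0,0,0],0,0.4],[[0,0,0],0,0.4],[[0,0,0],0,0.4],[[0,0,0],0,0.4],[[0,0,0],0,0.4],[[0,0,0],0,0.4],[[0,0,0],0,0.4],[[0,0,0],0,0.4]]'
```

```text
t: 54.6
eef_pos: [591.7, -222.2, -5.2]
tcp_rot: [3.14, 0.001, 1.506]
ft_force: [-0.4, 1.6, 9.3]
opening: 0.356
grip_force: 30.0
```

Contact is exactly at the clip height, so the meter is in the cutout. Pushing home.

```bash
python3 -m inch '[[[0,0,0.02],0,0.4],[[0,0,0.02],0,0.4],[[0,0,0],0,0.4],[[0,0,0],0,0.4],[[0,0,0],0,0.4],[[0,0,0],0,0.4],[[0,0,0],0,0.4],[[0,0,0],0,0.4],[[0,0,0],0,0.4],[[0,0,0],0,0.4]]'
```

```text
t: 55.85
eef_pos: [591.7, -222.4, -7.9]
tcp_rot: [3.14, 0.001, 1.506]
ft_force: [-0.7, 0.1, 6.7]
opening: 0.357
grip_force: 30.0
```

```bash
python3 -m inch '[[[0,0,0.02],0,0.4],[[0,0,0.02],0,0.4],[[0,0,0],0,0.4],[[0,0,0],0,0.4],[[0,0,0],0,0.4],[[0,0,0],0,0.4],[[0,0,0],0,0.4],[[0,0,0],0,0.4],[[0,0,0],0,0.4],[[0,0,0],0,0.4]]'
```

```text
t: 57.1
eef_pos: [591.1, -222.2, -11.1]
tcp_rot: [3.142, 0.0, 1.506]
ft_force: [0.7, -3.8, 0.8]
opening: 0.355
grip_force: 30.0
```

```bash
python3 -m inch '[[[0,0,0.02],0,0.4],[[0,0,0.01],0,0.4],[[0,0,0],0,0.4],[[0,0,0],0,0.4],[[0,0,0],0,0.4],[[0,0,0],0,0.4],[[0,0,0],0,0.4],[[0,0,0],0,0.4],[[0,0,0],0,0.4],[[0,0,0],0,0.4]]'
```

```text
t: 58.35
eef_pos: [591.2, -222.2, -11.3]
tcp_rot: [3.141, 0.001, 1.506]
ft_force: [-3.1, -1.7, 18.1]
opening: 0.353
grip_force: 30.0
```

```bash
python3 -m inch '[[[0,0,-0.025],0,0.4],[[0,0,0],0,0.4],[[0,0,0],0,0.3],[[0,0,0],0,0.1],[[0,0,0],0,0.05],[[0,0,0],0,0.05],[[0,0,0],0,0.05],[[0,0,-0.1],0,0.05],[[0,0,-0.3],0,0.05],[[0,0,-0.6],0,0.05]]'
```

```text
t: 59.6
eef_pos: [590.7, -221.9, 49.4]
tcp_rot: [-3.14, -0.001, 1.506]
ft_force: [-0.1, 0.0, 0.2]
opening: 0.473
grip_force: 0.0
```

```bash
python3 -m inch '[[[0,0,-0.8],0,0],[[0,0,-0.8],0,0],[[0,0.6,-0.4],0,0],[[0,-0.8,0],0,0],[[0,-0.8,0],0,0],[[0.6,-0.6,0],0,0],[[0.7,-0.6,0],0,0],[[0.7,-0.5,0],0,0],[[0.7,0,0],0,0],[[0,0,0],0,0]]'
python3 - <<'E'
from fit import *
S_=env.state();print(S_["eef_pos"])
o=[]
for n in("side","top"):
  p=eyes.read_camera(n); o.append(p["pixels"])
  for k,x,y,z,m in(("blue_clear",577,-39,4,bottle),("white_cap",470,-196,0,bottle),("beaker",422,-323,0,beaker),("meter",591,-222,6,meter)):
    a=pick(k,p,np.array([x,y,0]),35,80)
    if a is not None: print(n,k,fit([(p,a)],m,[x,y,-.065],z,k=="meter"))
a=cv2.resize(o[0][110:300,200:410],None,fx=2.6,fy=2.6,interpolation=2);b=cv2.resize(o[1][110:250,230:500],(546,283)); a=cv2.resize(a,(345,312))
c=np.zeros((600,800,3),np.uint8);c[:312,:345]=a;c[315:598,:546]=b
c[:312,350:800]=cv2.resize(o[0][110:175,280:374],(450,312),interpolation=2)
cv2.imwrite("pics/end.png",c[:,:,::-1])
E
```

```text
t: 60.85
eef_pos: [439.8, -48.2, 170.0]
tcp_rot: [3.14, 0.0, 1.509]
ft_force: [0.1, -0.8, -0.4]
opening: 0.5
grip_force: 0.0
[439.78086813 -48.15513273 170.0475233 ]
side blue_clear (array([578.05249023, -37.13635254]), np.float64(0.08885663602644733))
side white_cap (array([ 471.40903117, -192.30930198]), np.float64(0.06830831506156176))
side beaker (array([ 423.55534792, -323.18807149]), np.float64(0.2231701074901894))
side meter (array([ 5.92859329e+02, -2.27073220e+02, -6.03832791e-03]), np.float64(0.2580335731414868))
top blue_clear (array([570.82476807, -19.68740845]), np.float64(0.8447571493418067))
top beaker (array([ 421.89560968, -319.28133348]), np.float64(0.31470938699854367))
```

View pics/end.png

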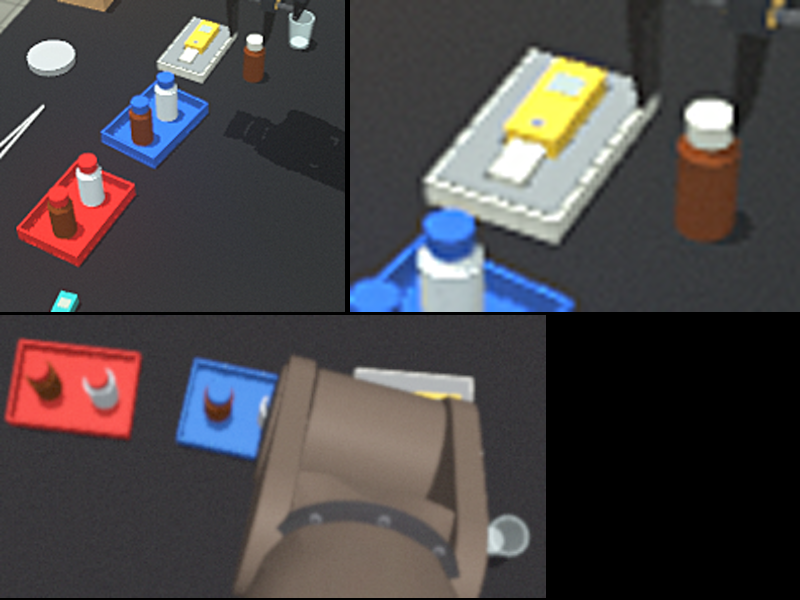

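The final picture shows both red-capped bottles upright in the red tray and both blue-capped ones upright in the blue tray. The meter lies flush and level in the cutout, and the white-capped bottle and beaker are where they were. The gripper is clear at z = 170.

```bash
python3 -c "
from cell import env
print(env.job_done())"
```

```text
the job is handed in; nothing more can be done
None
```

The job is handed in at about 61 s (limit 106 s): all four bottles stand in their matching trays, the meter is pressed home screen up in its case, and the white-capped bottle and beaker were left untouched.

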